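Test the disc sander's emergency stop

ROBOT

A 7-joint arm with a two-finger parallel gripper is mounted at the origin on the work surface. World frame = base frame: x ahead of the robot, y to its left, z up, the work surface at z = 0. Lengths are in m, angles in rad, forces in N, time in s.
With the tool pointing down it reaches from about 0.4 to 0.85 m from the base axis. Payload 4.5 kg.
Tool frame: the origin (TCP) lies midway between the tips of the shut fingers; the grasp point (between the pads) lies 19 mm behind it; z points along the fingers, y is the line along which they close (so a half turn about z gives the same grasp; the last joint's range is limited). The gripper opens to 88 mm and grips with 3 to 60 N. Pads are 18 mm wide; open, the fingers measure 123 mm over their backs; the gripper's body (75 mm by 187 mm) begins 45 mm behind the grasp point.
Start: joints at [1.2, 0.689, -0.195, 1.565, 0.157, 0.902, -0.215], TCP at [0.246, -0.575, 0.239] pointing down, gripper open.
Joint ranges: [-3.01, 3.01], [-0.46, 2.08], [-1.47, 1.51], [0.13, 2.56], [-1, 4.14], [0.04, 2.09], [-2.66, 2.66]. Speed limits (rad/s): [2.57, 2.57, 3.14, 3.14, 3.14, 3.14, 3.14].

INTERFACE

Orientations are given as a rotation vector (axis times angle).
In Python, from workcell import bot gives the robot as it stands.
- The arm moves only by the tool carry_out, never from a script. Its argument "deltas" is a list of rows, each a list of 5 numbers: the closure, from -1 (fully open) to 1 (shut), then the shift along the tool's x, y, z scaled (see below), then the turn about the tool's z scaled (see below). A call has 1 to 20 rows; each row shifts and turns the commanded pose from where the row before left it, along the tool's axes as they then stand; what a row does not reach is not made up. The controller multiplies each number of a shift by 50 cm and each number of a turn by 90 degrees. A row lasts 1/10 s, in which the tool goes at most 50 mm and 8.59 degrees, less where a joint would pass 70% of its speed; a pose out of reach is approached as far as the arm can. A call with a number of a shift or a turn outside -1 to 1 is refused whole. A call with a gripper value outside its range is refused whole. The fingers move at their own pace and stop on an object; the grip force is fixed at half the most. Time passes only in rows, so rows that do not move let the fingers close. It gives the time, the measured TCP pose, the force, the opening and the grip force at its end, in the units of the state.
- bot.sense(): the state, without advancing time (a new reading comes with each control period).
- bot.get_image(name): name is "side" or "top" or "wrist"; returns the picture (400x640x3 uint8, red, green, blue); there is no depth.
- bot.camera_params(name): a dict with "K" (3x3 intrinsics, pixels), "view" (4x4, takes a point from world to camera coordinates); the wrist camera has in their place "mount" (4x4, takes a point from camera to tool coordinates, whose origin is the TCP and whose axes are the flange's). Camera axes: x right, y down, z forward; pixel columns grow to the right and rows downward; lengths in m; the calibration is good to about 2 mm. A picture is of the moment at which its call begins: read the wrist's pose just before it. camera_params takes no time and is no camera call.
- bot.sign_off(): hands the job in; it is judged then, once.
Trained networks look in the newest picture that a camera, given by its name, has taken for a name from the list of things; names that differ only in an ending like _2 or _b are one class to them, and where a whole thing is asked for, a point or a joint stands for the part that bears it (a point fixed in the world has none). Each returns a list of dicts, best first, with "conf" (0 to 1); they miss things now and then, are a little off and sometimes report something else, mostly with a low value. They report only what shows in the picture. A call takes as long as a camera call. They do not tell look-alikes from the thing itself.
- bot.look_for(camera, label): "box" ([left, top, width, height] in pixels, round what is visible of it).
- bot.silhouettes(camera, label): "mask" (400x640 bool, what is visible of it) and "box" ([left, top, width, height] in pixels, round what is visible of it).
The state is a dict: "clock": time; "joint_pos": joint angles; "joint_velocities": joint speeds; "effort": joint torques, N m; "eef_pos": TCP position; "orientation": TCP orientation; "contact_force": force on the tool from outside, world axes, zero at the start; "moment": the same for the moment, N m; "grip_width": opening from 0.0 (shut) to 1.0 (fully open); "gripper_force": force on a finger pad.
Only numpy, scipy, OpenCV 4.12 (cv2) and the standard library are available. Lean on these libraries where they do the work, as an engineer would, in place of code of your own. Each camera call takes 0.05 s, during which the arm holds its last target. There are 200 camera calls.

TASK

Test the disc sander's emergency stop before the class begins: press the big mushroom button on the control box straight in until it latches, and take your hand off it to see that it stays in. Then twist it clockwise by pushing its lobes round with your fingertips until it pops back out, and leave it released. Only push it, do not grip it or strike it hard; do not press the start button beside it, and leave the other things on the bench where they are.

Things in the scene. Friction and masses are not known exactly. Their poses are not given: they have to be found in the camera images.
- station: The sander's control box, screwed to the bench: a grey die-cast box 104 mm (its x) by 184 mm (its y) and 70 mm high, upright; origin at the centre of its underside on the bench. On its top face, on the centre line, stand the mushroom stop (centre at its y = +40 mm) and a small flush start button (centre at its y = -58 mm). A conduit elbow leaves its +x side, reaching x = +91 mm.
- stop_crown (a point): Top centre of the mushroom stop's head, on its axis, 108 mm above the bench when out; it moves and turns with the head (z up, x and y as the box's while untwisted). The head: a dome 44 mm across, its rim 12 mm below the crown, with three equal round-ended lobes, like a three-lobed star knob, 74 mm overall. Under the dome are a stem 22 mm across and a collar 42 mm across, 2.5 mm high.
- lobe0 (a point): End of one lobe, 37 mm from the head's axis, at the lobe's mid height, 16 mm below the crown; it turns with the head. The lobe points towards the box's -x while untwisted. Each lobe is 22 mm wide with straight parallel flanks and a half-round end, 16 mm thick: its top 8 mm below the crown, its underside 14 mm above the box's top face when out.
- lobe1 (a point): The same point on the next lobe, 120 degrees anticlockwise of lobe0 seen from above. Between two lobes the gap is open from the dome (22 mm from the axis) outwards: a fingertip can stand there.
- lobe2 (a point): The same point on the third lobe, 240 degrees anticlockwise of lobe0.
- stop_press (a joint): How far the mushroom stop is pushed in, m: 0 = fully out, end of travel 0.0105. Spring loaded: about 5 N to start, rising to 11 N or so as the catch snaps in. The catch snaps in at about 0.0072; once let go it then rests latched at 0.0070. Let go before that, it comes straight back out.
- stop_twist (a joint): How far the head is turned clockwise as seen from above, rad: 0 = rest, end of travel 0.9; it does not turn anticlockwise from 0. A weak spring turns it back to 0 when let go (0.03 N m at rest to 0.1 N m at the end, that is 1 to 4 N at a lobe). While latched in, a turn of about 0.55 lets the catch go and the head springs out by itself, even with a fingertip still resting against a lobe's flank.
- start (a joint): Travel of the flush start button, m: 0 = out, 0.004 = pressed in; 22 mm across in a steel ring 30 mm across, its top 7 mm above the box's top face. Not to be pressed.
- jar: Closed glue jar, 68 mm across, 85 mm high, loose; origin at the centre of its underside.
- tape: Roll of tape lying flat, 92 mm across, 24 mm high, loose; origin at the centre of its underside.
- brush: Brush lying on the bench, about 170 mm long, loose.
- mask: White paper mask form on a dark octagonal board 160 mm across, about 55 mm high, loose; origin at the centre of its underside.
Not all that is in view belongs to the job. Of the things that look like the station, take the one that is farthest to the robot's right at the start.

How it is judged:
By the outcome, as a careful person would: the job done as asked, in the order asked, and still so for the second after the job is handed in, with the robot touching nothing.
It also fails if it takes over 45 s, if anything falls off the work surface, if the arm or the gripper's body presses on something with over 40 N, if the wrist force passes 120 N, or if a joint passes its speed limit or range.

## Working session

There is one attempt and no reset: what is moved stays moved. The work goes in short steps, Python scripts to look and compute and a tool call to move; the robot and the scene stay as the last step left them, time stands still between calls to the robot, and variables do not carry over. Pictures are saved under pics/ and viewed, at most 10 in all, crops included, and the job is handed in when it is done.

Besides the shell and the picture viewer there is one more tool, called after ">>>" as name([rows], argument=value, ...), one row to a line, values as JSON. carry_out: Moves the arm, as the interface text tells. Its arguments: {"type":"object","properties":{"deltas":{"type":"array","items":{"type":"array","items":{"type":"number"}}}},"required":["deltas"]}

```bash
mkdir -p pics; cat > h.py <<'E'
import numpy as np, cv2
from scipy.spatial.transform import Rotation as R
from workcell import bot
def cam(n):
    p=bot.camera_params(n);K=np.array(p["K"])
    if "view" in p: V=np.array(p["view"])
    else:
        s=bot.sense();T=np.eye(4);T[:3,:3]=R.from_rotvec(s["orientation"]).as_matrix();T[:3,3]=s["eef_pos"]
        V=np.linalg.inv(T@np.array(p["mount"]))
    return K,V
def proj(n,P,kv=None):
    K,V=kv or cam(n);q=np.atleast_2d(P)@V[:3,:3].T+V[:3,3];q=q@K.T;return q[:,:2]/q[:,2:]
def ray(n,uv,z,kv=None):
    K,V=kv or cam(n);d=V[:3,:3].T@np.linalg.inv(K)@np.array([*uv,1.]);o=-V[:3,:3].T@V[:3,3]
    return o+d*(z-o[2])/d[2]
def save(n,f,crop=None,s=1):
    im=bot.get_image(n)
    if crop: x,y,w,h=crop; im=im[y:y+h,x:x+w]
    im=cv2.resize(im,None,fx=s,fy=s,interpolation=cv2.INTER_CUBIC)
    cv2.imwrite(f,im[:,:,::-1])
E
python3 - <<'E'
from h import *
s=bot.sense();print(s)
save("top","pics/top.png");save("side","pics/side.png")
for l in ["station","stop_crown","start","jar","tape","brush","mask"]:
    for d in bot.look_for("top",l): 
        b=d["box"];c=(b[0]+b[2]/2,b[1]+b[3]/2);print(l,b,round(d["conf"],2),ray("top",c,{"station":.07,"stop_crown":.1}.get(l,.05)).round(3))
E
```

```text
{'clock': 0.0, 'joint_pos': array([ 1.1998086 ,  0.68997705, -0.19450898,  1.56635778,  0.1572891 ,
        0.90249489, -0.21514574]), 'joint_velocities': array([ 1.19328949e-03,  8.24307033e-04,  3.25395898e-05, -4.49468733e-04,
       -1.49214345e-03,  8.60302550e-04,  4.58135627e-04]), 'effort': array([-2.11090046e-04, -5.27561009e+01, -1.26720574e+00, -1.53425789e+01,
       -5.26550633e-02,  6.58483710e-03,  2.14143765e-04]), 'eef_pos': array([ 0.24584132, -0.57392216,  0.23791057]), 'orientation': array([-3.07571531e+00, -6.31195138e-01,  7.81028261e-04]), 'contact_force': array([-0.21826188,  0.28221204, -0.57451628]), 'moment': array([-0.04754615,  0.01497591,  0.01169661]), 'gripper_force': 0.0, 'grip_width': 0.9968846210582301}
station [336.1, 158.5, 86.0, 70.9] 0.92 [0.551 0.037 0.07 ]
station [267.9, 258.2, 95.3, 81.1] 0.74 [0.326 0.18  0.07 ]
station [346.5, 184.4, 32.4, 28.5] 0.7 [0.541 0.074 0.07 ]
station [344.9, 182.4, 32.1, 30.0] 0.7 [0.544 0.078 0.07 ]
station [113.5, 221.7, 96.7, 72.1] 0.57 [0.416 0.508 0.07 ]
stop_crown [345.3, 185.7, 33.2, 26.2] 0.97 [0.538 0.08  0.1  ]
stop_crown [117.2, 251.6, 33.7, 32.1] 0.86 [0.397 0.554 0.1  ]
stop_crown [285.2, 288.3, 27.9, 33.4] 0.64 [0.318 0.214 0.1  ]
start [397.8, 189.3, 11.3, 10.0] 0.58 [ 0.553 -0.022  0.05 ]
start [179.0, 250.5, 10.2, 13.1] 0.48 [0.416 0.467 0.05 ]
start [339.0, 305.2, 6.6, 12.5] 0.38 [0.295 0.121 0.05 ]
jar [311.9, 119.3, 30.9, 32.1] 0.55 [0.69 0.15 0.05]
jar [237.4, 157.3, 68.3, 65.2] 0.46 [0.564 0.277 0.05 ]
tape [363.7, 107.4, 40.6, 41.2] 0.92 [0.707 0.019 0.05 ]
tape [344.5, 184.2, 33.1, 24.9] 0.69 [0.548 0.075 0.05 ]
tape [333.7, 160.2, 85.6, 66.8] 0.45 [0.555 0.04  0.05 ]
tape [351.5, 235.3, 70.9, 16.2] 0.37 [0.442 0.019 0.05 ]
brush [347.5, 233.8, 74.7, 22.0] 0.82 [0.439 0.024 0.05 ]
mask [238.1, 158.1, 68.7, 67.3] 0.75 [0.56  0.275 0.05 ]
```

```bash
python3 - <<'E'
from h import *
save("top","pics/topc.png",(320,90,140,170),3.5)
E
```

```text
(no output)
```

View pics/top.png

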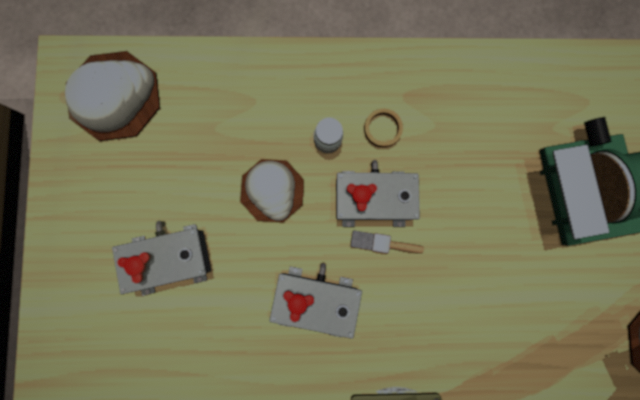

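View pics/topc.png

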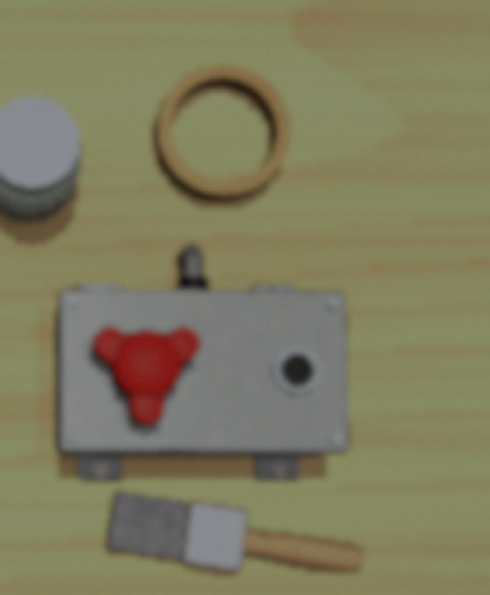

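View pics/side.png

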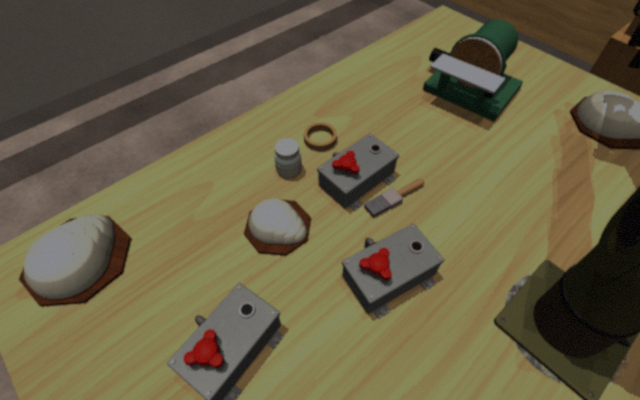

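The stations in the top view are at (378,195), (316,305) and (160,258). Image right is the robot's right (-y), so the one at (378,195) is meant. The crop confirms it: mushroom at (362,193), start button at (405,196), conduit pointing up (+x).

```bash
python3 - <<'E'
from h import *
for n in ["top","side"]:
    for l in ["stop_crown","start"]:
        bot.get_image(n)
        for d in bot.silhouettes(n,l)[:3]:
            b=d["box"];v,u=np.nonzero(d["mask"]);c=(u.mean(),v.mean());print(n,l,np.round(b),round(d["conf"],2),np.round(c,1),ray(n,c,.096 if l!="start" else .077).round(4))
print(ray("top",(362,193.4),.1),ray("top",(404.9,195.7),.077))
for p in [(338,173),(419,173),(337,218.5),(418.5,218.5)]: print(ray("top",p,.07).round(4))
s=bot.sense();print(R.from_rotvec(s["orientation"]).as_matrix().round(3));print(np.array(bot.camera_params("wrist")["mount"]).round(3))
E
```

```text
top stop_crown [283. 289.  28.  33.] 0.87 [296.9 304.1] [0.3189 0.2188 0.096 ]
top stop_crown [346. 184.  34.  29.] 0.76 [361.  194.2] [0.5481 0.0809 0.096 ]
top stop_crown [119. 252.  31.  29.] 0.64 [134.7 265.4] [0.4016 0.5542 0.096 ]
top start [337. 310.   6.   5.] 0.66 [341.7 312.2] [0.2978 0.1243 0.077 ]
top start [399. 192.  10.   7.] 0.5 [404.  195.4] [ 0.5473 -0.0165  0.077 ]
top start [177. 248.  13.  14.] 0.41 [183.6 254.6] [0.4223 0.4603 0.077 ]
side stop_crown [181. 328.  45.  40.] 0.84 [205.3 352.4] [0.3991 0.5564 0.096 ]
side stop_crown [330. 153.  29.  22.] 0.75 [347.1 163.8] [0.5436 0.0843 0.096 ]
side stop_crown [361. 248.  28.  33.] 0.56 [378.  263.9] [0.3172 0.2208 0.096 ]
side start [239. 303.  14.  10.] 0.54 [246.6 309.4] [0.4217 0.4595 0.077 ]
side start [371. 145.   7.   8.] 0.46 [375.4 148.1] [ 0.5454 -0.0165  0.077 ]
[0.54926329 0.07932691 0.1       ] [ 0.54649494 -0.01852926  0.077     ]
[0.5987 0.128  0.07  ]
[ 0.5983 -0.0536  0.07  ]
[0.4976 0.1315 0.07  ]
[ 0.4964 -0.0489  0.07  ]
[[ 0.919  0.394  0.   ]
 [ 0.394 -0.919 -0.   ]
 [ 0.     0.    -1.   ]]
[[ 0.001 -0.952 -0.307  0.081]
 [ 1.     0.001 -0.001 -0.001]
 [ 0.001 -0.307  0.952 -0.147]
 [ 0.     0.     0.     1.   ]]
```

>>> carry_out([
  [1,0.03,-0.027,0,0],
  [1,0.06,-0.054,0,0],
  [1,0.06,-0.054,0,0],
  [1,0.06,-0.054,0,0],
  [1,0.06,-0.054,0,0],
  [1,0.06,-0.054,0,0],
  [1,0.06,-0.054,0,0],
  [1,0.06,-0.054,0,0],
  [1,0.06,-0.054,0,0],
  [1,0.06,-0.054,0,0],
  [1,0.06,-0.054,0,0],
  [1,0.06,-0.054,0,0],
  [1,0.06,-0.054,0,0],
  [1,0.06,-0.054,0,0],
  [1,0.06,-0.054,0,0],
  [1,0.06,-0.054,0,0],
  [1,0.06,-0.054,0,0],
  [1,0.06,-0.054,0,0],
  [1,0.03,-0.026,0,0],
  [1,0,0,0,0],
])

```text
clock: 2.9
eef_pos: [0.5523, 0.0887, 0.2387]
orientation: [-3.073, -0.64, -0.003]
contact_force: [-0.5, -0.1, -0.2]
grip_width: 0.004
gripper_force: 0.0
```

>>> carry_out([
  [1,0,0,0,-0.05],
  [1,0,0,0,-0.09],
  [1,0,0,0,-0.09],
  [1,0,0,0,-0.09],
  [1,0,0,0,-0.09],
  [1,0,0,0,-0.09],
  [1,0,0,0,-0.09],
  [1,0,0,0,-0.09],
  [1,0,0,0,-0.09],
  [1,0,0,0,-0.09],
  [1,0,0,0,-0.09],
  [1,0,0,0,-0.09],
  [1,0,0,0,-0.09],
  [1,0,0,0,-0.09],
  [1,0,0,0,-0.09],
  [1,0,0,0,-0.09],
  [1,0,0,0,-0.014],
  [1,0,0,0,0],
])

```text
clock: 4.7
eef_pos: [0.551, 0.0829, 0.2385]
orientation: [-0.807, -3.036, 0.002]
contact_force: [0.1, 0.5, -0.5]
grip_width: 0.002
gripper_force: 0.0
```

```bash
cat > st.py <<'E'
from h import *
def st():
    s=bot.sense();M=R.from_rotvec(s["orientation"]).as_matrix()
    print(round(s["clock"],2),"tcp",s["eef_pos"].round(4),"x",M[:,0].round(3),"y",M[:,1].round(3),"F",np.round(s["contact_force"],1),"grip",round(s["grip_width"],3),"q",np.round(s["joint_pos"],2))
    return s,M
if __name__=="__main__": st()
E
python3 - <<'E'
from st import *
st()
save("wrist","pics/w1.png")
for l,z in [("stop_crown",.096),("start",.077),("lobe0",.092),("station",.07)]:
    for d in bot.silhouettes("wrist",l)[:3]:
        v,u=np.nonzero(d["mask"]);c=(u.mean(),v.mean());print(l,np.round(d["box"]),round(d["conf"],2),np.round(c,1),ray("wrist",c,z).round(4))
print(proj("wrist",[[.5475,.081,.108],[.5105,.081,.1],[.546,-.0175,.077]]))
E
```

```text
4.7 tcp [0.551  0.0829 0.2385] x [-0.868  0.497 -0.   ] y [ 0.497  0.868 -0.001] F [ 0.1  0.5 -0.5] grip 0.002 q [ 0.21  0.69 -0.76  1.76  0.58  0.93  0.26]
stop_crown [289. 145.  76.  80.] 0.76 [320.7 183.8] [0.5471 0.0827 0.096 ]
lobe0 [294. 144.  69.  83.] 0.72 [320.4 184.3] [0.5485 0.0823 0.092 ]
station [172.  91. 221. 191.] 0.96 [285.8 190.3] [0.5426 0.0488 0.07  ]
[[317.96245327 189.28716802]
 [295.13973707 147.93772251]
 [226.2167106  229.14509086]]
```

View pics/w1.png

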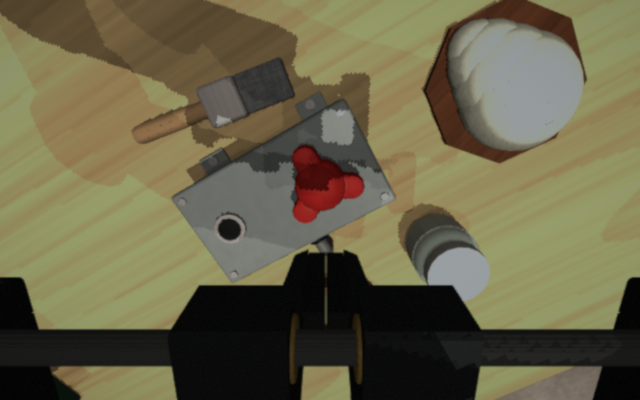

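Lobes at (303,152), (301,213) and (358,186), dome centre about (320,187), start button at (229,229). This puts the crown at about (0.547, 0.082), matching the earlier estimate, with the box axes along the world's. Descend, then press slowly.

>>> carry_out([
  [1,0.006,-0.006,0.04,0],
  [1,0,0,0.06,0],
  [1,0,0,0.06,0],
  [1,0,0,0.05,0],
  [1,0,0,0.024,0],
  [1,0,0,0.01,0],
  [1,0,0,0,0],
  [1,0,0,0,0],
])

```text
clock: 5.75
eef_pos: [0.548, 0.0837, 0.1177]
orientation: [0.801, 3.036, 0.002]
contact_force: [0.0, 0.5, 0.2]
grip_width: 0.008
gripper_force: 0.0
```

>>> carry_out([
  [1,0,0,0.006,0],
  [1,0,0,0.004,0],
  [1,0,0,0.004,0],
  [1,0,0,0.004,0],
  [1,0,0,0,0],
])

```text
clock: 6.25
eef_pos: [0.5474, 0.0833, 0.1079]
orientation: [0.801, 3.037, -0.0]
contact_force: [-1.4, -0.7, 4.9]
grip_width: 0.004
gripper_force: 2.3
```

Contact at 0.108, as expected. Press 9 mm more.

>>> carry_out([
  [1,0,0,0.004,0],
  [1,0,0,0.004,0],
  [1,0,0,0.004,0],
  [1,0,0,0.004,0],
  [1,0,0,0,0],
])

```text
clock: 6.75
eef_pos: [0.5474, 0.0833, 0.1002]
orientation: [0.801, 3.037, -0.0]
contact_force: [-1.4, -0.9, 7.8]
grip_width: 0.008
gripper_force: 3.6
```

>>> carry_out([
  [1,0,0,0.003,0],
  [1,0,0,0,0],
])

```text
clock: 6.95
eef_pos: [0.5475, 0.0833, 0.0989]
orientation: [0.801, 3.037, -0.0]
contact_force: [-2.3, -2.2, 7.2]
grip_width: 0.005
gripper_force: 3.8
```

>>> carry_out([
  [1,0,0,-0.006,0],
  [1,0,0,-0.01,0],
  [1,0,0,-0.04,0],
  [1,0,0,-0.06,0],
  [1,0,0,-0.04,0],
  [1,0,0,0,0],
  [1,0,0,0,0],
])

```text
clock: 7.65
eef_pos: [0.5472, 0.0831, 0.1761]
orientation: [0.801, 3.037, -0.0]
contact_force: [-0.2, 0.2, 0.2]
grip_width: 0.007
gripper_force: 0.0
```

```bash
python3 - <<'E'
from st import *
st()
save("wrist","pics/w2.png",(170,60,260,220),3)
save("side","pics/s2.png",(300,110,120,110),4)
C=np.array([.5475,.0825,0])
for z in (.108,.101): print(z,proj("side",C+[0,0,z]).round(1),proj("side",C+[-.026,0,z-.008]).round(1),proj("wrist",C+[0,0,z]).round(1))
E
```

```text
7.65 tcp [0.5472 0.0831 0.1761] x [-0.87   0.493 -0.   ] y [ 0.493  0.87  -0.   ] F [-0.2  0.2  0.2] grip 0.007 q [ 0.17  0.76 -0.7   1.83  0.67  0.8   0.18]
0.108 [[346.7 159. ]] [[354.4 167.5]] [[323.9 220.3]]
0.101 [[346.5 161. ]] [[354.2 169.5]] [[323.9 216.6]]
```

View pics/w2.png

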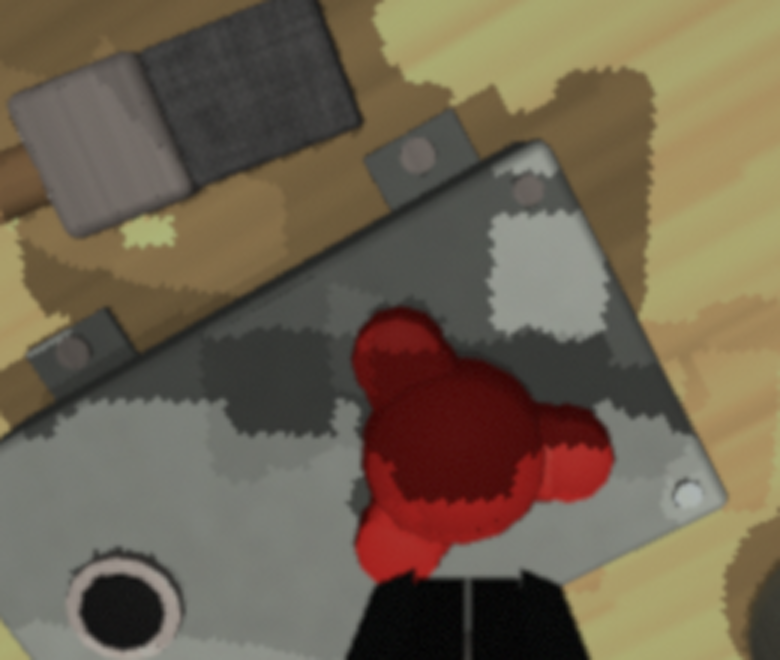

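Wrist crop: dome at about (453,450), head untwisted, nothing else moved. Check the latch against the earlier side picture.

```bash
python3 - <<'E'
from h import *
a=cv2.imread("pics/side.png")[140:190,320:400];b=bot.get_image("side")[140:190,320:400,::-1]
for i in (a,b):
    i=i.astype(int);m=(i[:,:,2]>2*i[:,:,1]+10)&(i[:,:,2]>40);v,u=np.nonzero(m);print(m.sum(),u.mean()+320,v.mean()+140,v.min()+140,v.max()+140)
cv2.imwrite("pics/cmp.png",cv2.resize(np.hstack([a,b]),None,fx=5,fy=5,interpolation=cv2.INTER_CUBIC))
E
```

```text
362 346.6988950276243 162.76243093922653 151 173
360 346.44166666666666 164.73333333333335 153 175
```

View pics/cmp.png

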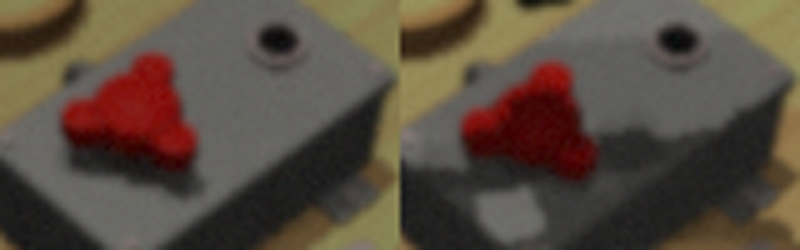

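The red blob moved down exactly the 2.0 px predicted for 7 mm, so it is latched and staying in. Go to the gap between lobe0 and lobe1, at 240°.

>>> carry_out([
  [1,0,-0.03,0,0],
  [1,0,-0.04,0,0],
  [1,0,-0.016,0,0],
  [1,0,0,0,0],
  [1,0,0,0.04,0],
  [1,0,0,0.04,0],
  [1,0,0,0.04,0],
  [1,0,0,0.03,0],
  [1,0,0,0.02,0],
  [1,0,0,0.01,0],
  [1,0,0,0.008,0],
  [1,0,0,0,0],
  [1,0,0,0,0],
])

```text
clock: 9.1
eef_pos: [0.5264, 0.046, 0.0827]
orientation: [0.801, 3.037, 0.001]
contact_force: [-0.4, 0.2, 1.3]
grip_width: 0.005
gripper_force: 0.0
```

```bash
python3 - <<'E'
from st import *
st();save("wrist","pics/w3.png",(200,100,240,200),3)
E
```

```text
9.1 tcp [0.5264 0.046  0.0827] x [-0.87   0.493 -0.001] y [0.493 0.87  0.001] F [-0.4  0.2  1.3] grip 0.005 q [ 0.15  0.87 -0.55  1.97  0.86  0.56  0.05]
```

View pics/w3.png

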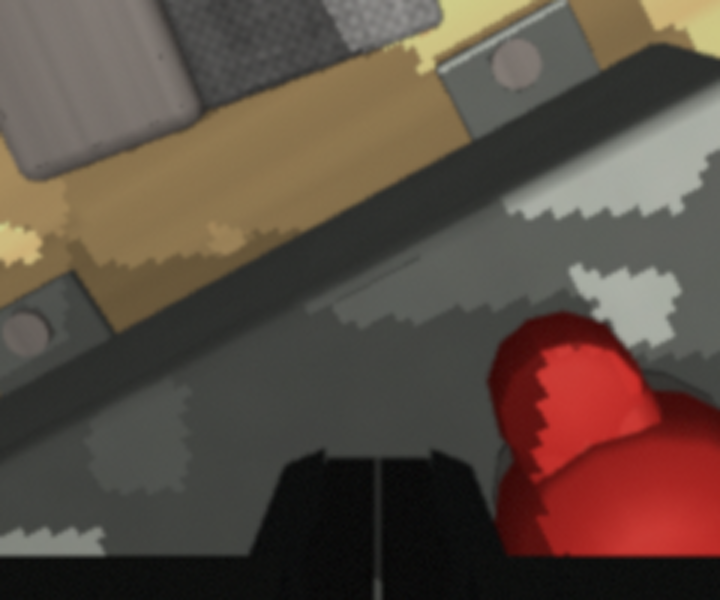

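The finger (378,500) stands in the gap next to the dome, and lobe0 (565,390) lies ahead along tool +x. Swing clockwise on the arc.

>>> carry_out([
  [1,0.0067,0.0003,0,0.05],
  [1,0.0067,0.0003,0,0.05],
  [1,0.0067,0.0003,0,0.05],
  [1,0.0067,0.0003,0,0.05],
  [1,0.0067,0.0003,0,0.05],
  [1,0.0067,0.0003,0,0.05],
  [1,0.0067,0.0003,0,0.05],
  [1,0.0067,0.0003,0,0.05],
  [1,0,0,0,0],
])

```text
clock: 10.05
eef_pos: [0.5084, 0.0651, 0.0827]
orientation: [1.7, 2.64, -0.001]
contact_force: [-0.9, -2.2, 0.7]
grip_width: 0.007
gripper_force: 0.7
```

```bash
python3 - <<'E'
from st import *
s,M=st();d=s["eef_pos"][:2]-[.547,.0825];print(np.hypot(*d),np.degrees(np.arctan2(d[1],d[0]))%360, np.degrees(np.arctan2(M[1,1],M[0,1])))
E
```

```text
10.05 tcp [0.5084 0.0651 0.0827] x [-0.414  0.91  -0.001] y [ 0.91   0.414 -0.   ] F [-0.9 -2.2  0.7] grip 0.007 q [ 0.    0.82 -0.37  2.02  0.7   0.43 -0.48]
0.04236463081219165 204.22121619204017 24.442382463168645
```

>>> carry_out([
  [1,0.0067,0.0003,0,0.05],
  [1,0.0067,0.0003,0,0.05],
  [1,0.0067,0.0003,0,0.05],
  [1,0,0,0,0],
])

```text
clock: 10.45
eef_pos: [0.5046, 0.0747, 0.0824]
orientation: [-1.997, -2.425, 0.003]
contact_force: [-1.6, -2.4, -0.3]
grip_width: 0.005
gripper_force: 1.1
```

```bash
cat > red.py <<'E'
from st import *
s,M=st();d=s["eef_pos"][:2]-[.547,.0825];print(np.hypot(*d),np.degrees(np.arctan2(d[1],d[0]))%360)
for n,(y,y2,x,x2) in {"side":(140,190,320,400),"top":(170,225,335,390)}.items():
    i=bot.get_image(n)[y:y2,x:x2].astype(int);m=(i[:,:,0]>2*i[:,:,1]+10)&(i[:,:,0]>40);v,u=np.nonzero(m);print(n,m.sum(),u.mean()+x,v.mean()+y,v.min()+y,v.max()+y)
save("side","pics/s_%.2f.png"%s["clock"],(300,110,120,110),5)
E
python3 red.py
```

```text
10.45 tcp [0.5046 0.0747 0.0824] x [-0.192  0.981 -0.001] y [ 0.981  0.192 -0.001] F [-1.6 -2.4 -0.3] grip 0.005 q [-0.05  0.82 -0.31  2.03  0.61  0.39 -0.65]
0.043158509885937946 190.4206947530642
side 263 344.6958174904943 164.49429657794676 156 175
top 46 360.2173913043478 186.1304347826087 181 190
```

>>> carry_out([
  [1,0.0067,0.0003,0,0.05],
  [1,0.0067,0.0003,0,0.05],
  [1,0,0,0,0],
])

```text
clock: 10.9
eef_pos: [0.5043, 0.0817, 0.0822]
orientation: [-2.181, -2.261, 0.001]
contact_force: [-2.0, -1.8, 0.8]
grip_width: 0.006
gripper_force: 1.4
```

```bash
python3 red.py; ls pics
```

```text
10.9 tcp [0.5043 0.0817 0.0822] x [-0.036  0.999 -0.   ] y [ 0.999  0.036 -0.001] F [-2.  -1.8  0.8] grip 0.006 q [-0.09  0.81 -0.27  2.03  0.55  0.37 -0.76]
0.042722200296015755 181.11272176206518
side 237 343.9789029535865 164.56118143459915 155 175
top 25 359.4 182.96 179 187
cmp.png
s2.png
s_10.45.png
s_10.90.png
side.png
top.png
topc.png
w1.png
w2.png
w3.png
```

View pics/s_10.90.png

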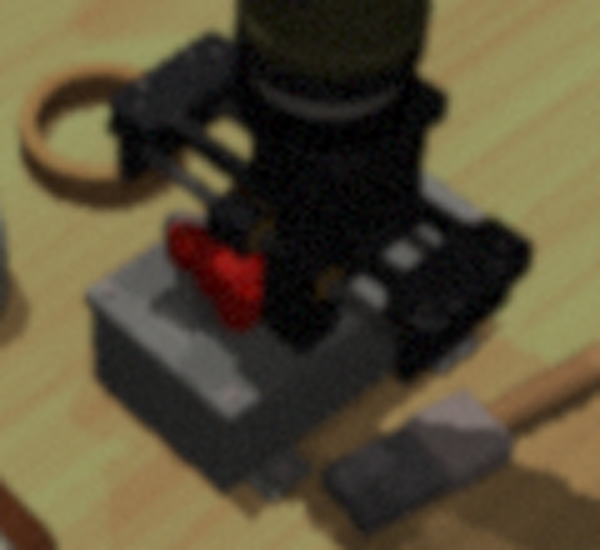

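The red head has clearly turned, with lobe ends at about (240,305) and (190,240) in the crop. Fit height and twist to them.

```bash
python3 - <<'E'
from h import *
for z in (.108,.101):
  for t in (25,30,35,40,45,50):
    P=[[.547+.026*np.cos(np.radians(a-t)),.0825+.026*np.sin(np.radians(a-t)),z-.014] for a in (180,60)]
    print(z,t,((proj("side",P)-[300,110])*5).round(0).tolist())
E
```

```text
0.108 25 [[251.0, 306.0], [179.0, 257.0]]
0.108 30 [[247.0, 307.0], [180.0, 253.0]]
0.108 35 [[242.0, 308.0], [181.0, 250.0]]
0.108 40 [[237.0, 308.0], [183.0, 247.0]]
0.108 45 [[232.0, 308.0], [186.0, 244.0]]
0.108 50 [[227.0, 307.0], [188.0, 241.0]]
0.101 25 [[251.0, 316.0], [178.0, 267.0]]
0.101 30 [[246.0, 317.0], [179.0, 263.0]]
0.101 35 [[241.0, 317.0], [181.0, 260.0]]
0.101 40 [[236.0, 318.0], [183.0, 257.0]]
0.101 45 [[231.0, 318.0], [185.0, 254.0]]
0.101 50 [[226.0, 317.0], [188.0, 251.0]]
```

Best fit is crown height 0.108 with about 40° of twist: the head has popped out. Swing back to mid-gap and lift straight out.

>>> carry_out([
  [1,-0.0067,0.0003,0,-0.05],
  [1,-0.0067,0.0003,0,-0.05],
  [1,-0.0067,0.0003,0,-0.05],
  [1,-0.0067,0.0003,0,-0.05],
  [1,-0.0067,0.0003,0,-0.05],
  [1,-0.0067,0.0003,0,-0.05],
  [1,-0.0067,0.0003,0,-0.05],
  [1,-0.0067,0.0003,0,-0.05],
  [1,-0.0067,0.0003,0,-0.05],
  [1,-0.0067,0.0003,0,-0.05],
  [1,-0.0067,0.0003,0,-0.05],
  [1,-0.0067,0.0003,0,-0.05],
  [1,-0.0067,0.0003,0,-0.05],
  [1,0,0,0,0],
])

```text
clock: 12.45
eef_pos: [0.5279, 0.0463, 0.0824]
orientation: [0.8, 3.036, 0.004]
contact_force: [0.4, 1.0, 0.3]
grip_width: 0.002
gripper_force: 0.0
```

>>> carry_out([
  [1,0,0,-0.02,0],
  [1,0,0,-0.05,0],
  [1,0,0,-0.08,0],
  [1,0,0,-0.08,0],
  [1,0,-0.06,-0.06,0],
  [1,0,-0.06,0,0],
  [1,0,-0.06,0,0],
  [1,0,0,0,0],
  [1,0,0,0,0],
])

```text
clock: 13.35
eef_pos: [0.4822, -0.0321, 0.228]
orientation: [0.803, 3.036, 0.001]
contact_force: [0.1, 1.0, -0.4]
grip_width: -0.001
gripper_force: 0.0
```

```bash
python3 red.py; ls pics/s_*
```

```text
13.35 tcp [ 0.4822 -0.0321  0.228 ] x [-0.869  0.494 -0.001] y [0.494 0.869 0.001] F [ 0.1  1.  -0.4] grip -0.001 q [ 0.46  0.62 -0.79  1.98  0.61  0.8   0.38]
0.13162398541417014 240.52854301269815
side 364 346.6263736263736 162.82417582417582 151 173
top 448 361.125 194.38392857142858 184 210
pics/s_10.45.png
pics/s_10.90.png
pics/s_13.35.png
```

The side centroid (346.6, 162.8) matches the first picture (346.7, 162.8): the head is out and turned back. Hand in.

```bash
python3 -c "
from workcell import bot
print(bot.sign_off())"
```

```text
the job is handed in; nothing more can be done
None
```

The emergency stop on the rightmost station latched when pressed and stayed in with the hand off; pushing its lobes clockwise popped it back out, and it is left released, with the start button and bench items not touched and the job handed in at about 13.5 s of the 45 s allowed.

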